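# Cap a fragrance jar without cross-threading

### The job

Take the aluminium cap by its grip bar from the green tray and set it on the amber jar in the capping station. Turn it backward (anticlockwise) under light pressure until it drops into the thread start, then screw it forward (clockwise) fully home against its stop and let go. Be gentle: pushing or twisting the cap on the jar with more than 35 N chips the glass; leave the other things where they stand.

Things in the scene. Friction and masses are not known exactly. Their poses are not given: they have to be found in the camera images.
- cap_center (a point): jar's screw cap: round aluminium, 65 mm across, 23.5 mm high, open below; on top a black flat-sided grip bar 46 mm long (along cap x), 22 mm wide (along y), from 23.5 to 56 mm above the cap's lower edge. About 90 g. Starts upright in a shallow green tray (floor 4 mm above the table, rim 16 mm). This point: on its axis, 28 mm above its lower edge; z up
- cap: the same cap; origin at the centre of its lower edge. Inside, level with that edge, four small lugs a quarter turn apart, 1.3 mm clear of the jar's neck
- mouth (a point): on the axis of the amber jar with a white threaded neck, at the level of its thread top, 112 mm above the table when nothing presses on the jar (belongs to the station, does not sink with the jar). The neck's cone, 41 mm across, growing to 48, stands 4 mm above it and guides the cap on. Its axes say nothing about the thread
- station: capping station: aluminium foot 150 mm square, black collar 116 mm across, 46 mm high, round the jar; origin under its centre. Thread: 4 starts, 90 degrees apart, angle unknown and new each time; clockwise seen from above screws on. Set down anyhow, the lugs ride on the thread top (lower edge of cap 0 to 2.5 mm above the mouth point); forward from there jams on ribs
- thread (a point): point on the jar's axis 10 mm below the mouth point. Turned backward (anticlockwise) under light pressure, by at most 85 degrees, the lugs come to gaps 8 degrees wider than they are: resistance falls away and the cap can be let down 10 mm, its lower edge to this point. Further backward the lugs meet a wall
- home (a point): point on the jar's axis 14 mm below the mouth point: the cap's lower edge is here when home. From fully dropped, the cap screws forward 51 to 59 degrees to a firm stop and sinks 4 mm while doing so, if gently pressed
- platen (a joint): sink of the jar on its spring seat, m, 0 unloaded, negative down. The first 5 N or so move nothing, then 1 mm per newton, 15 mm at most
- jar (a joint): twist of the jar in its rubber-lined collar, rad, 0 unloaded, positive anticlockwise from above; elastic, 2.5 N m per rad, at most 0.5
- vial: small closed glass bottle with a red cap in a corner of the tray, 28 mm across, 55 mm tall; origin under its foot
- carton: upright white paper carton 55 x 40 x 140 mm; origin under its foot
- carton_b: upright brown carton 40 x 55 x 120 mm; origin under its foot
- flacon: flat clear glass perfume bottle 28 x 56 mm, 105 mm tall with its stopper; origin under its foot
- sprayer: clear spray bottle with a red trigger head, 66 mm across, 175 mm tall; origin under its foot
- beaker: open glass beaker, 72 mm across, 90 mm tall; origin under its foot
- bowl: steel bowl, 150 mm across, 40 mm tall; origin under its foot
Things that resemble listed ones, but are neither listed nor needed, are in the scene too. What is shaped like the station but blue is not meant. What is shaped like the cap but brown is not meant.

How it is judged:
By the outcome, as a careful person would: the job done as asked, in the order asked, and still so for the second after the job is handed in, with the robot touching nothing.
It also fails if it takes over 72 s, if anything falls off the work surface, if the arm or the gripper's body presses on something with over 40 N, if the wrist force passes 120 N, or if a joint passes its speed limit or range.

### The arm

A 6-joint arm with a two-finger parallel gripper is mounted at the origin on the work surface. World frame = base frame: x ahead of the robot, y to its left, z up, the work surface at z = 0. Lengths are in m, angles in degrees, forces in N, time in s.
With the tool pointing down it reaches from about 0.3 to 0.775 m from the base axis. Payload 14.6 kg.
Tool frame: the origin (TCP) lies midway between the tips of the shut fingers; the grasp point (between the pads) lies 19 mm behind it; z points along the fingers, y is the direction in which the jaws open and shut (so a half turn about z gives the same grasp; the last joint's range is limited). The gripper opens to 85 mm and grips with 20 to 120 N. Pads are 22 mm wide; open, the fingers measure 114 mm over their backs; the gripper's body (76 mm by 85 mm) begins 54 mm behind the grasp point. The pads swing forward as they close: fully open they stand 13 mm farther back than shut.
Start: joints at [-79.962, 17.183, 87.147, -0, 75.671, -3.816], TCP at [0.132, -0.534, 0.231] pointing down, gripper open.
Joint ranges: [-173.82, 173.82], [-45.26, 126.66], [13.44, 144.39], [-59.66, 239.66], [0, 175.72], [-146.38, 146.38]. Speed limits (degrees/s): [127.2, 127.2, 147.25, 180, 180, 180].

### API

Orientations are given as a 3x3 rotation matrix whose columns are the frame's x, y, z axes.
In Python, from station import ctrl gives the robot as it stands. The module is installed in compiled form; this text tells all that it offers.
- The arm moves only by the tool jog_arm, never from a script. Its argument "plan" is a list of rows, each an object of numbers: "x", "y", "z": the shift along the tool's x, y, z in cm; "spin": the turn about the tool's z in degrees. A call has exactly 10 rows; each row is the pose to reach, as a shift and turn from the pose commanded when the call began, along the tool's axes at that moment; what a row does not reach only later rows make up. A row lasts 1/8 s, in which the tool goes at most 62.5 mm and 10.7 degrees, less where a joint would pass 70% of its speed; a pose out of reach is approached as far as the arm can. A call with a gripper value outside its range is refused whole. "gripper" is the opening, from -1 (shut) to 1 (fully open), set as the call begins (left out, the last holds). The fingers move at their own pace and stop on an object; "grip_force" is the grip in N (left out, the last holds). Time passes only in rows, so rows that repeat a pose let the fingers close, or fill a call up. It gives the time, the measured TCP pose, the force and the opening at its end, in the units of the state.
- ctrl.state(): the state, without advancing time (a new reading comes with each control period).
- ctrl.capture(name): name is "scene" or "top"; returns a dict with "frame" (480x640x3 uint8, blue, green, red), "mtx" (3x3 intrinsics, pixels), "origin" and "attitude" of the camera in the world. Camera axes: x right, y up, looking along -z (the intrinsics and any distortion apply to the point x, -y, -z); pixel columns grow to the right and rows downward; lengths in m; the calibration is good to about 2 mm. A picture is of the moment at which its call begins. There is no depth.
- ctrl.sign_off(): hands the job in, once; it reports no verdict.
The state is a dict: "clock": time; "joints": joint angles; "qvel": joint speeds; "tau": joint torques, N m; "ee_pos": TCP position; "eef_rot": TCP orientation; "wrist_force": force on the tool from outside, world axes, zero at the start; "ft_torque": the same for the moment, N m; "grip_width": finger opening in m.
Only numpy, scipy, OpenCV 4.12 (cv2) and the standard library are available. Lean on these libraries where they do the work, as an engineer would, in place of code of your own. Each camera call takes 0.05 s, during which the arm holds its last target.

## Working session

There is one attempt and no reset: what is moved stays moved. The work goes in short steps, Python scripts to look and compute and a tool call to move; the robot and the scene stay as the last step left them, time stands still between calls to the robot, and variables do not carry over. Pictures are saved under pics/ and viewed, and the job is handed in when it is done.

Besides the shell and the picture viewer there is one more tool, called after ">>>" as a command line: name --argument value ..., lists and objects as JSON in quotes. jog_arm: Moves the arm, as the interface text tells. Its arguments: {"type":"object","properties":{"plan":{"type":"array"},"gripper":{"type":"number"},"grip_force":{"type":"number"}},"required":["plan"]}

```bash
mkdir -p pics; ls; python3 - <<'E'
from station import ctrl
import cv2,numpy as np
np.set_printoptions(precision=4,suppress=True)
s=ctrl.state()
for k,v in s.items(): print(k,np.array(v))
for n in("scene","top"):
    c=ctrl.capture(n); cv2.imwrite(f"pics/{n}0.png",c["frame"]); print(n,c.keys(),c["mtx"],c["origin"],c["attitude"],[c[k] for k in c if k not in("frame","mtx","origin","attitude")])
    import pickle; pickle.dump(c,open(f"{n}0.pkl","wb"))
E
```

```text
pics
clock 0.0
joints [-79.9641  17.2147  87.1818   0.      75.6699  -3.8151]
qvel [ 0.1212  0.0276 -0.004  -0.0139 -0.0035 -0.0657]
tau [ -0.0024 -54.3507 -36.1794  -0.0001   0.0041  -0.    ]
ee_pos [ 0.1316 -0.5338  0.2307]
eef_rot [[ 0.9709  0.2394 -0.0002]
 [ 0.2394 -0.9709  0.0011]
 [ 0.0001 -0.0012 -1.    ]]
wrist_force [-0.3381  0.5055 -0.1972]
ft_torque [0.0016 0.0358 0.0284]
grip_width 0.08518722199049501
scene dict_keys(['frame', 'mtx', 'origin', 'attitude']) [[588.5951   0.     328.2852]
 [  0.     588.5951 235.3006]
 [  0.       0.       1.    ]] [1.3705 0.6904 0.7831] [[-0.6625 -0.3982  0.6345]
 [ 0.7491 -0.3493  0.5629]
 [-0.0025  0.8482  0.5297]] []
top dict_keys(['frame', 'mtx', 'origin', 'attitude']) [[585.5144   0.     317.6927]
 [  0.     585.5144 249.8678]
 [  0.       0.       1.    ]] [ 0.2802 -0.0549  1.3754] [[ 0.0414  0.9778 -0.2053]
 [-0.9991  0.0406 -0.0081]
 [ 0.0004  0.2054  0.9787]] []
```

View pics/scene0.png

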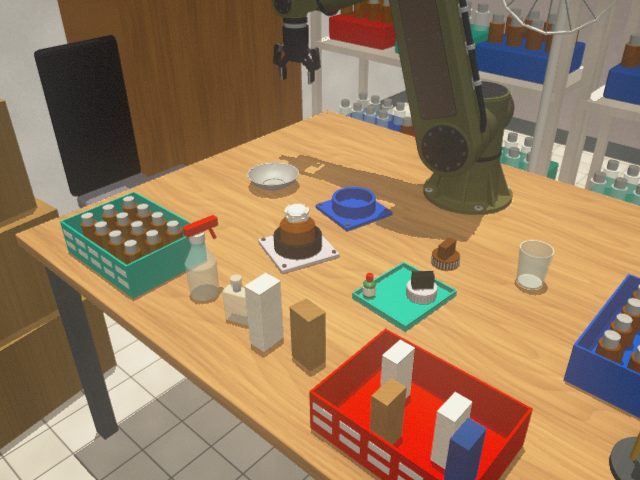

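View pics/top0.png

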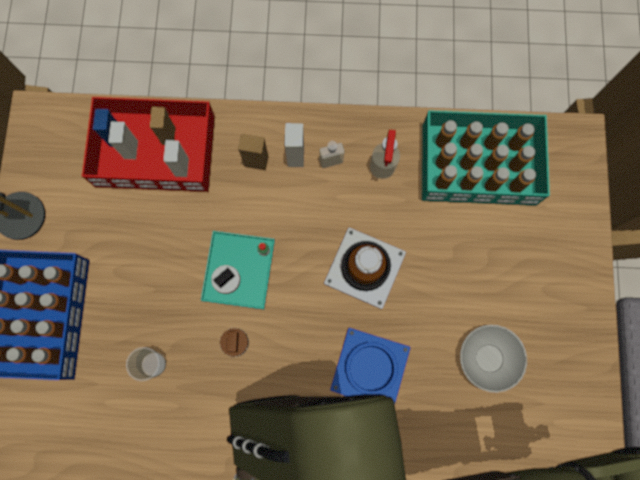

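The top view shows two cap-shaped things: an aluminium one in the green tray at (225,278) and a brown one at (235,342). The aluminium one in the tray fits the description. There are also two station-shaped things: an aluminium foot with the amber jar at (365,265), which is the one meant, and a blue one at (370,365), which is not. I'll confirm this in an enlarged crop.

```bash
python3 - <<'E'
import pickle,cv2,numpy as np
t=pickle.load(open("top0.pkl","rb"))["frame"];s=pickle.load(open("scene0.pkl","rb"))["frame"]
r=lambda im,x,y,w,h:cv2.resize(im[y:y+h,x:x+w],(400,300),interpolation=cv2.INTER_CUBIC)
a=np.vstack([np.hstack([r(t,185,238,80,60),r(t,325,235,80,60)]),np.hstack([r(s,382,255,80,60),r(s,245,190,120,90)])])
cv2.imwrite("pics/crop0.png",a)
E
```

```text
(no output)
```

View pics/crop0.png

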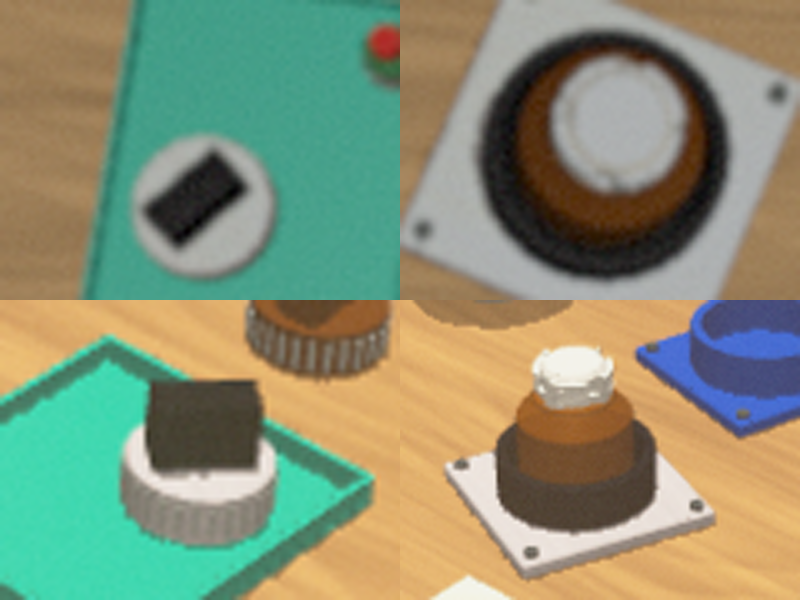

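Crop confirmed: the top row shows the aluminium cap with its black bar in the tray, and the amber jar with white neck on the aluminium foot. The bottom row shows the brown cap and blue station, which are the decoys. Now I'll measure.

```bash
cat > h.py <<'E'
import pickle,cv2,numpy as np
np.set_printoptions(precision=4,suppress=True)
def ray(c,uv):
    K=c["mtx"];d=np.array([(uv[0]-K[0,2])/K[0,0],-(uv[1]-K[1,2])/K[1,1],-1.])
    d=np.array(c["attitude"])@d;return np.array(c["origin"]),d/np.linalg.norm(d)
def onz(c,uv,z):
    o,d=ray(c,uv);return o+d*(z-o[2])/d[2]
def tri(c1,u1,c2,u2):
    o1,d1=ray(c1,u1);o2,d2=ray(c2,u2)
    A=np.stack([d1,-d2],1);t=np.linalg.lstsq(A,o2-o1,rcond=None)[0]
    p,q=o1+t[0]*d1,o2+t[1]*d2;return (p+q)/2,np.linalg.norm(p-q)
def proj(c,p):
    q=np.array(c["attitude"]).T@(np.array(p)-np.array(c["origin"]));K=c["mtx"]
    return np.array([K[0,0]*q[0]/-q[2]+K[0,2],K[1,1]*-q[1]/-q[2]+K[1,2]])
def blob(mask,roi):
    x,y,w,h=roi;m=np.zeros_like(mask);m[y:y+h,x:x+w]=mask[y:y+h,x:x+w]
    cs,_=cv2.findContours(m,cv2.RETR_EXTERNAL,cv2.CHAIN_APPROX_NONE)
    return max(cs,key=cv2.contourArea)
E
python3 - <<'E'
from h import *
T=pickle.load(open("top0.pkl","rb"));S=pickle.load(open("scene0.pkl","rb"))
t,s=T["frame"],S["frame"]
ht,hs=[cv2.cvtColor(i,cv2.COLOR_BGR2HSV) for i in(t,s)]
dark=lambda h,v=75:((h[...,2]<v)*255).astype(np.uint8)
white=lambda h,sa=60,v=110:(((h[...,1]<sa)&(h[...,2]>v))*255).astype(np.uint8)
def rep(n,c):
    print(n,"area",cv2.contourArea(c),"rect",cv2.minAreaRect(c),"ell",cv2.fitEllipse(cv2.convexHull(c)))
bt=blob(dark(ht),(205,260,40,35)); rep("bar top",bt)
ct=blob(white(ht),(205,258,40,40)); rep("cap top",ct)
bs=blob(dark(hs,80),(400,262,45,32)); rep("bar scene",bs)
cs=blob(white(hs,50,120),(400,262,45,45)); rep("cap scene",cs)
nt=blob(white(ht),(345,240,45,45)); rep("neck top",nt)
ns=blob(white(hs),(275,200,45,30)); rep("neck scene",ns)
kt=blob(dark(ht,70),(335,235,62,60)); rep("collar top",kt)
o=np.vstack([np.hstack([cv2.resize(a,(400,300),interpolation=cv2.INTER_NEAREST) for a in r]) for r in
 [(cv2.drawContours(t.copy(),[bt,ct,nt,kt],-1,(0,0,255),1)[238:298,195:275],cv2.drawContours(t.copy(),[bt,ct,nt,kt],-1,(0,0,255),1)[235:295,325:405]),
  (cv2.drawContours(s.copy(),[bs,cs,ns],-1,(0,0,255),1)[255:315,382:462],cv2.drawContours(s.copy(),[bs,cs,ns],-1,(0,0,255),1)[190:250,255:335])]])
cv2.imwrite("pics/seg0.png",o)
box=cv2.boxPoints(cv2.minAreaRect(bt)); print("bar corners z=.06\n",np.array([onz(T,p,.06) for p in box]))
c=onz(T,box.mean(0),.06);print("bar c",c)
e=cv2.fitEllipse(cv2.convexHull(ct))[0];print("cap c@.0275",onz(T,e,.0275), "@.016",onz(T,e,.016))
e=cv2.fitEllipse(cv2.convexHull(nt))[0];print("neck c@.112",onz(T,e,.112))
e=cv2.fitEllipse(cv2.convexHull(kt))[0];print("collar c@.046",onz(T,e,.046))
print("tri neck",tri(T,cv2.fitEllipse(cv2.convexHull(nt))[0],S,cv2.fitEllipse(cv2.convexHull(ns))[0]))
E
```

```text
bar top area 163.0 rect ((223.89822387695312, 277.52655029296875), (10.065713882446289, 18.155914306640625), 48.8140754699707) ell ((223.57968139648438, 277.5933532714844), (11.403254508972168, 24.415496826171875), 49.9913444519043)
cap top area 607.5 rect ((225.25001525878906, 279.25), (27.577163696289062, 28.284271240234375), 45.0) ell ((225.26243591308594, 279.06304931640625), (28.25428009033203, 28.72502899169922), 59.30390167236328)
bar scene area 317.0 rect ((421.9948425292969, 279.4120788574219), (16.324722290039062, 22.373092651367188), 86.633544921875) ell ((421.9825134277344, 279.8335266113281), (23.337879180908203, 24.228437423706055), 136.77964782714844)
cap scene area 397.5 rect ((420.9552001953125, 292.0379333496094), (30.477693557739258, 22.17314338684082), 4.763641834259033) ell ((421.4831848144531, 289.8882751464844), (27.239604949951172, 32.19590759277344), 97.22894287109375)
neck top area 535.5 rect ((368.0, 259.0), (26.0, 26.0), 90.0) ell ((368.3935241699219, 259.244384765625), (26.847126007080078, 27.14103126525879), 167.19277954101562)
neck scene area 331.5 rect ((296.8077087402344, 212.46156311035156), (17.736967086791992, 23.318531036376953), 82.87498474121094) ell ((296.5525817871094, 212.6616973876953), (19.164993286132812, 25.16703224182129), 88.72791290283203)
collar top area 1782.5 rect ((365.25, 265.25), (47.37614822387695, 48.08325958251953), 45.0) ell ((365.26031494140625, 265.6023254394531), (47.84148025512695, 48.87042236328125), 41.39867401123047)
bar corners z=.06
 [[0.4771 0.1889 0.06  ]
 [0.5059 0.16   0.06  ]
 [0.489  0.1436 0.06  ]
 [0.4604 0.1726 0.06  ]]
bar c [0.483  0.1663 0.06  ]
cap c@.0275 [0.4846 0.1683 0.0275] @.016 [0.4863 0.1702 0.016 ]
neck c@.112 [ 0.5287 -0.1567  0.112 ]
collar c@.046 [ 0.5265 -0.1551  0.046 ]
tri neck (array([ 0.5297, -0.1562,  0.1021]), np.float64(0.0031162394244549706))
```

View pics/seg0.png

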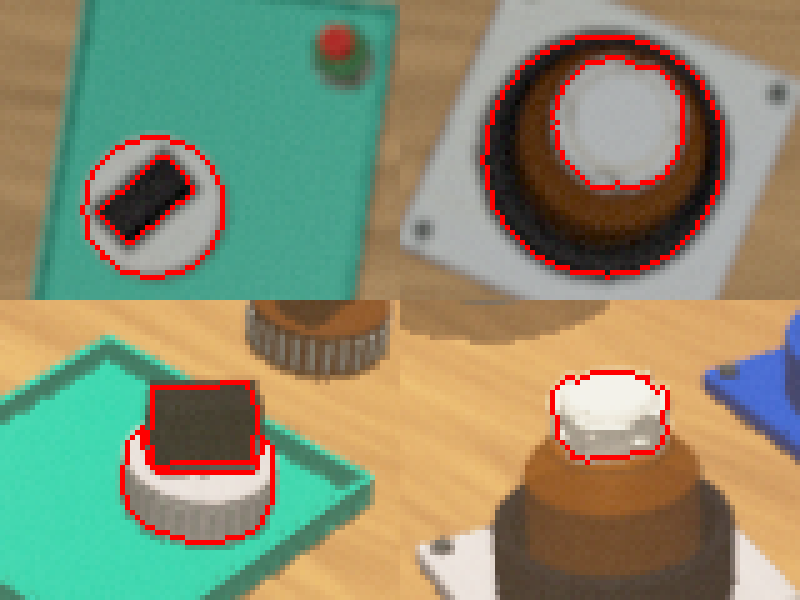

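```bash
python3 - <<'E'
from h import *
T=pickle.load(open("top0.pkl","rb"));S=pickle.load(open("scene0.pkl","rb"))
t,s=T["frame"],S["frame"]
for c in [(.483,.1663),(.4846,.1683),(.486,.170)]:
    for ang in(-45,):
        a=np.radians(ang);u=np.array([np.cos(a),np.sin(a)]);v=np.array([-u[1],u[0]])
        f=lambda i,j,z:[*(np.array(c)+i*.023*u+j*.011*v),z]
        print(c,"scene back",proj(S,f(-1,-1,.06)),proj(S,f(1,-1,.06)),"front",proj(S,f(-1,1,.06)),proj(S,f(1,1,.06)),"botfront",proj(S,f(-1,1,.0275)),proj(S,f(1,1,.0275)))
        print("  top",[proj(T,f(i,j,.06)) for i,j in((-1,-1),(1,-1),(1,1),(-1,1))], "bot",[proj(T,f(i,j,.0275)) for i,j in((-1,-1),(1,-1),(1,1),(-1,1))])
g=cv2.cvtColor(t,cv2.COLOR_BGR2GRAY);print(g[266:290,211:238])
e=lambda im,x,y,w,h,W,H:cv2.resize(im[y:y+h,x:x+w],(W,H),interpolation=cv2.INTER_NEAREST)
cv2.imwrite("pics/z1.png",np.hstack([e(t,207,260,40,40,400,400),e(s,400,262,40,40,400,400)]))
E
```

```text
(0.483, 0.1663) scene back [431.4888 268.3313] [410.0498 269.1409] front [433.6909 274.3813] [411.9316 275.2146] botfront [432.2772 286.8209] [410.8154 287.666 ]
  top [array([219.3677, 287.8741]), array([234.715 , 274.2936]), array([228.3896, 267.2877]), array([213.0501, 280.8005])] bot [array([221.6653, 289.8628]), array([236.644 , 276.5896]), array([230.4611, 269.741 ]), array([215.4898, 282.9497])]
(0.4846, 0.1683) scene back [431.872  269.0171] [410.397  269.8294] front [434.0838 275.088 ] [412.2873 275.9241] botfront [432.6622 287.5392] [411.1643 288.3871]
  top [array([218.5403, 287.1377]), array([233.8875, 273.5642]), array([227.5659, 266.5619]), array([212.2264, 280.0678])] bot [array([220.8567, 289.1431]), array([235.8354, 275.8766]), array([229.656 , 269.0315]), array([214.6847, 282.2335])]
(0.486, 0.17) scene back [432.1884 269.6101] [410.6822 270.4247] front [434.4083 275.6991] [412.5797 276.5376] botfront [432.9801 288.1603] [411.4509 289.0106]
  top [array([217.8386, 286.4946]), array([233.1858, 272.9272]), array([226.8673, 265.9281]), array([211.528 , 279.4278])] bot 
[... 2129 characters left out ...]
 176 175 177 174 162]
 [140 154 168 168 155 127  87  56  36  24  16   2  40  74 114 147 167 174
  176 175 175 171 173 176 175 172 147]
 [134 146 161 171 171 154 128  86  47  13  23  43  81 123 149 169 174 176
  174 173 175 174 175 175 175 162 135]
 [132 140 152 165 172 170 153 120  79  47  52  92 124 153 169 175 176 176
  173 175 173 174 174 174 166 154 118]
 [129 131 139 156 167 173 169 153 123  94 106 137 158 168 173 173 175 175
  172 175 176 174 173 167 150 127 110]
 [129 130 131 143 156 166 171 168 155 142 147 161 173 173 175 175 174 176
  175 174 177 175 170 153 125 107 102]
 [130 130 130 136 140 151 165 169 170 164 170 173 176 176 172 174 171 173
  177 174 175 165 154 134 108 108 116]]
```

View pics/z1.png

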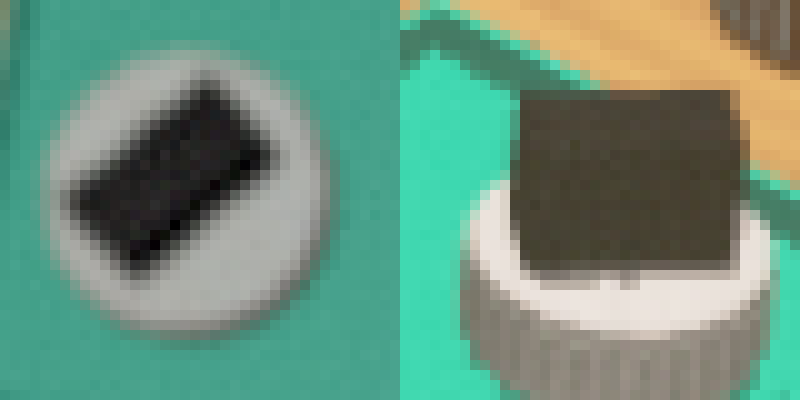

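```bash
python3 - <<'E'
from h import *
T=pickle.load(open("top0.pkl","rb"));S=pickle.load(open("scene0.pkl","rb"))
t,s=T["frame"],S["frame"]
print("bar back edge mid",tri(T,(226.7,280.7),S,(422.2,270.8)))
for n,c,roi in(("T",T,(320,225,92,88)),("S",S,(250,210,96,66))):
    im=c["frame"];h=cv2.cvtColor(im,cv2.COLOR_BGR2HSV)
    m=(((h[...,1]<60)&(h[...,2]>100))*255).astype(np.uint8)
    k=blob(m,roi);ap=cv2.approxPolyDP(cv2.convexHull(k),4,True)[:,0];print(n,ap.tolist(),cv2.minAreaRect(k))
    if n=="T":
        b=cv2.boxPoints(cv2.minAreaRect(k));
        for z in(0,.01):print(z,onz(T,b.mean(0),z),[np.linalg.norm(onz(T,b[i],z)-onz(T,b[i-1],z)) for i in(0,1)])
e=lambda im,x,y,w,h,W,H:cv2.resize(im[y:y+h,x:x+w],(W,H),interpolation=cv2.INTER_NEAREST)
cv2.imwrite("pics/z2.png",np.hstack([e(t,347,238,40,40,400,400),e(s,277,198,40,40,400,400)]))
for p in[(.5287,-.1567),(.5297,-.1562)]:
  for z,r in((.116,.0205),(.112,.024),(.046,.058)):
    for c,n in((T,"T"),(S,"S")):
      q=np.array([proj(c,(p[0]+r*np.cos(a),p[1]+r*np.sin(a),z)) for a in np.arange(0,6.28,.05)])
      print(p,z,n,q.min(0),q.max(0))
E
```

```text
bar back edge mid (array([0.4758, 0.1612, 0.0563]), np.float64(0.0028107096418274443))
T [[349, 227], [405, 251], [382, 308], [324, 283]] ((364.6551513671875, 267.637939453125), (64.73406982421875, 62.89578628540039), 23.198591232299805)
0 [ 0.53   -0.1573  0.    ] [np.float64(0.15227076081847093), np.float64(0.15359276669328722)]
0.01 [ 0.5282 -0.1565  0.01  ] [np.float64(0.15116365531648707), np.float64(0.1524760493658302)]
S [[338, 256], [282, 272], [259, 239], [322, 236]] ((298.5, 254.0), (36.0, 79.0), 90.0)
(0.5287, -0.1567) 0.116 T [359.2087 249.7577] [377.9246 268.1315]
(0.5287, -0.1567) 0.116 S [286.9902 202.8605] [304.6957 211.5121]
(0.5287, -0.1567) 0.112 T [357.4888 248.5778] [379.3334 270.0259]
(0.5287, -0.1567) 0.112 S [285.547  203.6326] [306.2434 213.7911]
(0.5287, -0.1567) 0.046 T [340.8423 240.1768] [391.1085 289.6306]
(0.5287, -0.1567) 0.046 S [272.3468 220.4329] [321.1402 246.0933]
(0.5297, -0.1562) 0.116 T [358.9928 249.3037] [377.7057 267.6715]
(0.5297, -0.1562) 0.116 S [286.838  203.0831] [304.5557 211.7464]
(0.5297, -0.1562) 0.112 T [357.2739 248.1256] [379.1149 269.5667]
(0.5297, -0.1562) 0.112 S [285.394 203.855] [306.1046 214.0271]
(0.5297, -0.1562) 0.046 T [340.6402 239.7496] [390.8986 289.1881]
(0.5297, -0.1562) 0.046 S [272.1889 220.6561] [321.0146 246.3502]
```

View pics/z2.png

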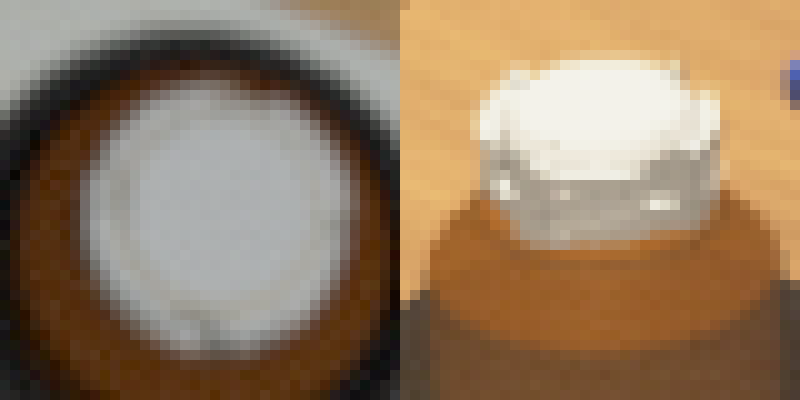

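>>> jog_arm --plan '[{"x": 1.5, "y": -1.8, "z": 0, "spin": -4}, {"x": 4.5, "y": -5.4, "z": 0, "spin": -12}, {"x": 8, "y": -9.5, "z": 0, "spin": -20}, {"x": 11.5, "y": -13.5, "z": 0, "spin": -29}, {"x": 15, "y": -17.7, "z": 0, "spin": -38}, {"x": 18.5, "y": -21.8, "z": 0, "spin": -47}, {"x": 22, "y": -26, "z": 0, "spin": -56}, {"x": 25.5, "y": -30, "z": 0, "spin": -65}, {"x": 28.5, "y": -33.5, "z": 0, "spin": -73}, {"x": 31, "y": -36.5, "z": 0, "spin": -80}]' --gripper 1 --grip_force 60

```text
clock: 1.35
ee_pos: [0.3456, -0.1037, 0.2313]
eef_rot: [[-0.072, 0.997, 0.0], [0.997, 0.072, -0.0], [-0.0, 0.0, -1.0]]
wrist_force: [0.0, -1.1, -0.0]
grip_width: 0.0853
```

```bash
cat > rel.py <<'E'
import sys
from h import *
from station import ctrl
s=ctrl.state();R=np.array(s["eef_rot"]);p=np.array(s["ee_pos"])
print("t",round(s["clock"],2),"J",np.array(s["joints"]),"p",p,"xyaw",np.degrees(np.arctan2(R[1,0],R[0,0])),"F",np.array(s["wrist_force"]),"M",np.array(s["ft_torque"]),"w",s["grip_width"],"tilt",R[:,2])
if len(sys.argv)>4:
    q=np.array([float(a) for a in sys.argv[1:4]]);yaw=float(sys.argv[4])
    d=R.T@(q-p)*100;sp=-(yaw-np.degrees(np.arctan2(R[1,0],R[0,0])));sp=(sp+180)%360-180
    print("shift cm",d,"spin",sp)
E
python3 rel.py .4848 .1685 .12 135
```

```text
t 1.35 J [-22.5285  -7.9795 114.332    0.0012  73.6444 -26.6697] p [ 0.3456 -0.1037  0.2313] xyaw 94.14079017031972 F [ 0.0406 -1.0969 -0.0059] M [-0.0422 -0.0038 -0.0629] w 0.08528123950757587 tilt [ 0.0001 -0.     -1.    ]
shift cm [26.1482 15.8451 11.1263] spin -40.85920982968028
```

>>> jog_arm --plan '[{"x": 2, "y": 1.2, "z": 0, "spin": -4}, {"x": 6, "y": 3.6, "z": 1, "spin": -10}, {"x": 10, "y": 6, "z": 2, "spin": -16}, {"x": 14, "y": 8.5, "z": 3, "spin": -22}, {"x": 18, "y": 11, "z": 4.5, "spin": -28}, {"x": 21.5, "y": 13, "z": 6, "spin": -34}, {"x": 24, "y": 14.6, "z": 7.5, "spin": -38}, {"x": 25.6, "y": 15.5, "z": 8.5, "spin": -40}, {"x": 26.1, "y": 15.8, "z": 9, "spin": -40.9}, {"x": 26.1, "y": 15.8, "z": 9, "spin": -40.9}]'

```text
clock: 2.6
ee_pos: [0.4851, 0.1654, 0.1411]
eef_rot: [[-0.704, 0.71, -0.001], [0.71, 0.704, -0.0], [0.0, -0.001, -1.0]]
wrist_force: [-0.6, -0.4, 0.3]
grip_width: 0.0851
```

```bash
python3 rel.py .4848 .1685 .034 135; python3 - <<'E'
from station import ctrl
import cv2,pickle
for n in("scene","top"):
    c=ctrl.capture(n);pickle.dump(c,open(n+"1.pkl","wb"));cv2.imwrite(f"pics/{n}1.png",c["frame"][200:360,140:300] if n=="top" else c["frame"][200:320,340:500])
import numpy as np
a=cv2.imread("pics/scene1.png");b=cv2.imread("pics/top1.png")
cv2.imwrite("pics/c1.png",np.hstack([cv2.resize(a,(400,300)),cv2.resize(b,(400,400))[:300]]))
E
```

```text
t 2.6 J [ 14.7376  17.9636  98.926   -0.0035  63.1558 -30.0029] p [0.4851 0.1654 0.1411] xyaw 134.74217826952977 F [-0.6099 -0.3555  0.286 ] M [-0.0396  0.0131  0.0016] w 0.08509936964850616 tilt [-0.0008 -0.0003 -1.    ]
shift cm [ 0.2364  0.1997 10.7051] spin -0.2578217304702264
```

View pics/c1.png

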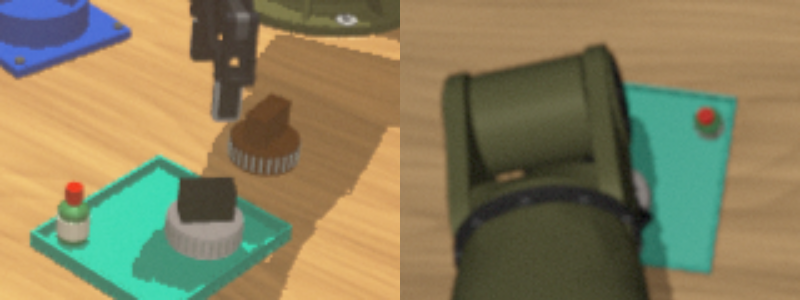

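>>> jog_arm --plan '[{"x": 0.2, "y": 0.2, "z": 1, "spin": -0.3}, {"x": 0.2, "y": 0.2, "z": 3, "spin": -0.3}, {"x": 0.2, "y": 0.2, "z": 5, "spin": -0.3}, {"x": 0.2, "y": 0.2, "z": 6.5, "spin": -0.3}, {"x": 0.2, "y": 0.2, "z": 8, "spin": -0.3}, {"x": 0.2, "y": 0.2, "z": 9.2, "spin": -0.3}, {"x": 0.2, "y": 0.2, "z": 10, "spin": -0.3}, {"x": 0.2, "y": 0.2, "z": 10.5, "spin": -0.3}, {"x": 0.2, "y": 0.2, "z": 10.7, "spin": -0.3}, {"x": 0.2, "y": 0.2, "z": 10.7, "spin": -0.3}]'

```text
clock: 3.95
ee_pos: [0.4855, 0.1685, 0.0344]
eef_rot: [[-0.708, 0.706, 0.0], [0.706, 0.708, 0.0], [-0.0, 0.0, -1.0]]
wrist_force: [-0.5, 0.2, -0.7]
grip_width: 0.0854
```

```bash
python3 rel.py .4848 .1685 .034 135; python3 - <<'E'
from station import ctrl
import cv2
c=ctrl.capture("scene");cv2.imwrite("pics/s2.png",cv2.resize(c["frame"][220:310,360:480],(800,600),interpolation=cv2.INTER_CUBIC))
E
```

```text
t 3.95 J [ 15.0584  27.4387 102.4627   0.0004  50.0817 -29.997 ] p [0.4855 0.1685 0.0344] xyaw 135.05514541374353 F [-0.4602  0.217  -0.7063] M [-0.0003 -0.0029  0.0328] w 0.08537193589588482 tilt [ 0.0003  0.0001 -1.    ]
shift cm [ 0.0477 -0.0507  0.0446] spin 0.055145413743531435
```

View pics/s2.png

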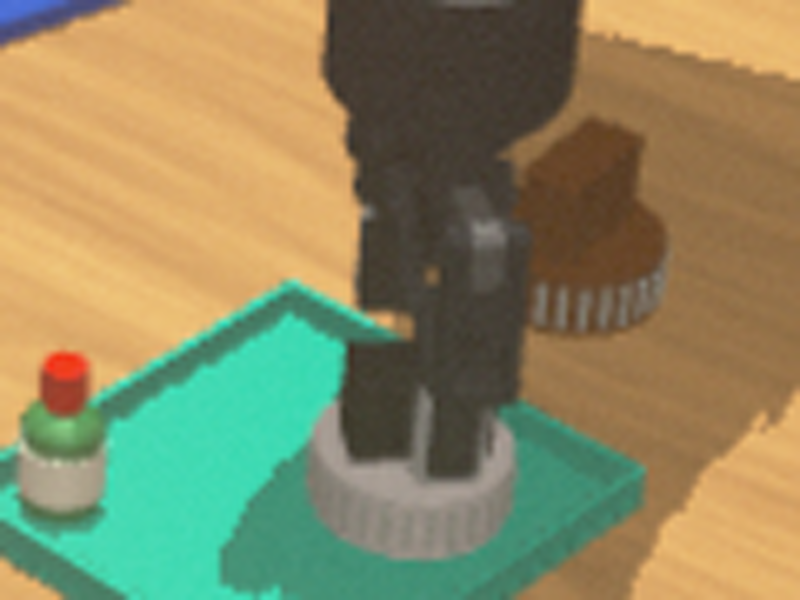

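>>> jog_arm --plan '[{"z": 0}, {"z": 0}, {"z": 0}, {"z": 0}, {"z": 0}, {"z": 0}, {"z": 0}, {"z": 0}, {"z": 0}, {"z": 0}]' --gripper -1 --grip_force 60

```text
invalid input at $.plan[0]: expected keys x, y, z, spin
```

```bash
python3 rel.py .4848 .1685 .034 135
```

```text
t 4.0 J [ 15.0579  27.4278 102.4593  -0.0005  50.0869 -29.9985] p [0.4855 0.1685 0.0346] xyaw 135.0568054032046 F [-0.4556  0.1316 -0.1332] M [0.0314 0.0393 0.0423] w 0.08548079870805211 tilt [ 0.0004  0.0001 -1.    ]
shift cm [ 0.0507 -0.0544  0.0562] spin 0.056805403204606364
```

>>> jog_arm --plan '[{"x": 0, "y": 0, "z": 0, "spin": 0}, {"x": 0, "y": 0, "z": 0, "spin": 0}, {"x": 0, "y": 0, "z": 0, "spin": 0}, {"x": 0, "y": 0, "z": 0, "spin": 0}, {"x": 0, "y": 0, "z": 0, "spin": 0}, {"x": 0, "y": 0, "z": 0, "spin": 0}, {"x": 0, "y": 0, "z": 0, "spin": 0}, {"x": 0, "y": 0, "z": 0, "spin": 0}, {"x": 0, "y": 0, "z": 0, "spin": 0}, {"x": 0, "y": 0, "z": 0, "spin": 0}]' --gripper -1 --grip_force 60

```text
clock: 5.25
ee_pos: [0.4856, 0.1685, 0.0345]
eef_rot: [[-0.708, 0.706, 0.0], [0.706, 0.708, 0.0], [-0.0, 0.0, -1.0]]
wrist_force: [0.8, 0.5, 5.1]
grip_width: 0.0207
```

```bash
python3 rel.py .4848 .1685 .2 135
```

```text
t 5.25 J [ 15.0574  27.4386 102.4582   0.0004  50.077  -29.9961] p [0.4856 0.1685 0.0345] xyaw 135.05329124340304 F [0.7873 0.5049 5.0885] M [ 0.022   0.0086 -0.0202] w 0.02069498479511216 tilt [ 0.0004  0.0001 -1.    ]
shift cm [  0.048   -0.0493 -16.5529] spin 0.053291243403037925
```

>>> jog_arm --plan '[{"x": 0, "y": 0, "z": -0.3, "spin": 0}, {"x": 0, "y": 0, "z": -1, "spin": 0}, {"x": 0, "y": 0, "z": -2.5, "spin": 0}, {"x": 0, "y": 0, "z": -5, "spin": 0}, {"x": 0, "y": 0, "z": -8, "spin": 0}, {"x": 0, "y": 0, "z": -11, "spin": 0}, {"x": 0, "y": 0, "z": -14, "spin": 0}, {"x": 0, "y": 0, "z": -16, "spin": 0}, {"x": 0, "y": 0, "z": -16.5, "spin": 0}, {"x": 0, "y": 0, "z": -16.5, "spin": 0}]'

```text
clock: 6.5
ee_pos: [0.4852, 0.1684, 0.1993]
eef_rot: [[-0.708, 0.706, 0.0], [0.706, 0.708, 0.0], [-0.0, 0.0, -1.0]]
wrist_force: [0.9, -0.1, -1.2]
grip_width: 0.0209
```

```bash
python3 rel.py .52 -.1 .2 75; python3 - <<'E'
from h import *
from station import ctrl
c=ctrl.capture("scene");pickle.dump(c,open("scene3.pkl","wb"));cv2.imwrite("pics/s3.png",cv2.resize(c["frame"][150:270,350:510],(800,600),interpolation=cv2.INTER_CUBIC))
E
```

```text
t 6.5 J [ 15.0579  14.2353  95.317    0.0004  70.4438 -29.9979] p [0.4852 0.1684 0.1993] xyaw 135.05571424930088 F [ 0.8669 -0.0532 -1.1548] M [ 0.0251 -0.0157  0.0235] w 0.020912035229688493 tilt [ 0.0001  0.     -1.    ]
shift cm [-21.4242 -16.5448  -0.0735] spin 60.05571424930088
```

View pics/s3.png

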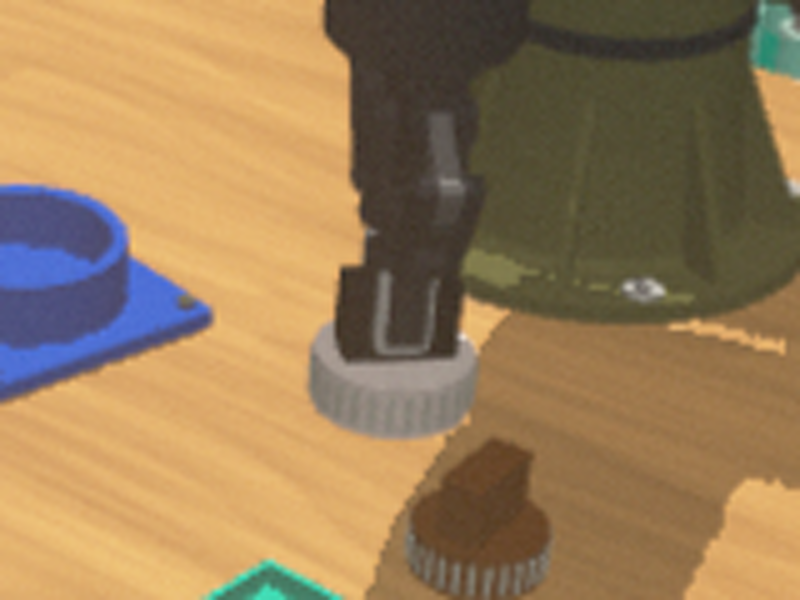

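```bash
python3 rel.py .529 -.156 .175 75
```

```text
t 6.55 J [ 15.0571  14.2751  95.3434  -0.0026  70.4331 -29.9973] p [0.4851 0.1684 0.1987] xyaw 135.05518641511705 F [-1.1909  0.5413 -0.3194] M [ 0.0665 -0.0229  0.0301] w 0.02088338425678873 tilt [-0.0009 -0.0003 -1.    ]
shift cm [-26.0251 -19.8549   2.3777] spin 60.05518641511705
```

>>> jog_arm --plan '[{"x": -1.5, "y": -1.2, "z": 0, "spin": 3}, {"x": -5, "y": -3.8, "z": 0, "spin": 11}, {"x": -9, "y": -6.9, "z": 0, "spin": 20}, {"x": -13, "y": -9.9, "z": 0, "spin": 30}, {"x": -17, "y": -13, "z": 0, "spin": 40}, {"x": -20.5, "y": -15.7, "z": 0, "spin": 48}, {"x": -23.5, "y": -18, "z": 0.5, "spin": 54}, {"x": -25.2, "y": -19.3, "z": 1.2, "spin": 58}, {"x": -25.9, "y": -19.8, "z": 2, "spin": 60}, {"x": -26, "y": -19.9, "z": 2.4, "spin": 60}]'

```text
clock: 7.8
ee_pos: [0.5286, -0.1557, 0.1743]
eef_rot: [[0.258, 0.966, -0.001], [0.966, -0.258, 0.001], [0.0, -0.001, -1.0]]
wrist_force: [-0.1, 0.9, -1.4]
grip_width: 0.0211
```

```bash
python3 rel.py .529 -.156 .14 75; python3 - <<'E'
from h import *
from station import ctrl
T=ctrl.capture("top");S=ctrl.capture("scene");pickle.dump((T,S),open("ts4.pkl","wb"))
a=S["frame"][140:260,215:375];b=T["frame"][205:325,290:450]
cv2.imwrite("pics/s4.png",np.hstack([cv2.resize(i,(400,300),interpolation=cv2.INTER_CUBIC) for i in (a,b)]))
cv2.imwrite("pics/s4b.png",cv2.resize(S["frame"][160:250,240:360],(800,600),interpolation=cv2.INTER_NEAREST))
p=np.array(ctrl.state()["ee_pos"])
for z,r in((-.0305,.0325),(-.007,.0325)):
  q=np.array([proj(S,(p[0]+r*np.cos(a),p[1]+r*np.sin(a),p[2]+z)) for a in np.arange(0,6.28,.02)]);print(z,q.min(0),q.max(0))
E
```

```text
t 7.8 J [-20.2245  20.3628  90.8079   0.0061  68.9017  -5.3043] p [ 0.5286 -0.1557  0.1743] xyaw 75.07762142688283 F [-0.1004  0.8981 -1.3606] M [-0.0336 -0.0236 -0.0032] w 0.02113927827549012 tilt [-0.0012  0.0005 -1.    ]
shift cm [-0.0183  0.0519  3.4338] spin 0.07762142688284257
-0.0305 [281.7378 189.9951] [310.1423 203.4453]
-0.007 [281.2781 180.9782] [309.9479 194.1765]
```

View pics/s4b.png

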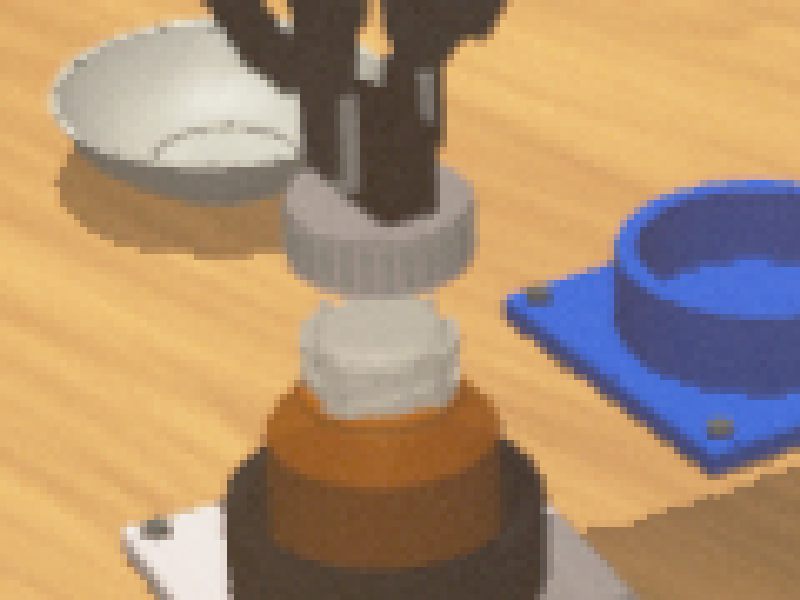

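View pics/s4.png

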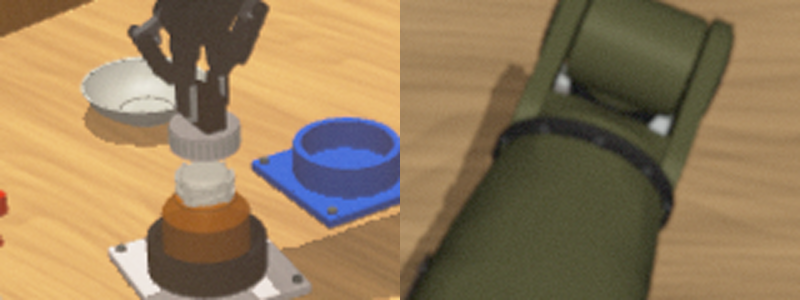

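```bash
python3 - <<'E'
from h import *
T=pickle.load(open("top0.pkl","rb"));S=pickle.load(open("scene0.pkl","rb"))
P=[]
for a,b in(((349,227),(282,272)),((324,283),(338,256)),((405,251),(259,239)),((382,308),(322,236))):
    p,e=tri(T,a,S,b);P.append(p);print(p,e,onz(T,a,.008),onz(S,b,.008))
P=np.array(P);print(P.mean(0),np.mean([onz(T,a,.008) for a in((349,227),(324,283),(405,251),(382,308))],0))
print(np.mean([onz(S,a,.008) for a in((282,272),(338,256),(259,239),(322,236))],0))
E
```

```text
[ 0.6256 -0.1148  0.0039] 0.005009717574168562 [ 0.6263 -0.1165  0.008 ] [ 0.6285 -0.1082  0.008 ]
[ 0.4887 -0.0616  0.0015] 0.00044594864234098183 [ 0.4878 -0.0618  0.008 ] [ 0.4959 -0.0552  0.008 ]
[ 0.5708 -0.2497  0.0103] 0.0045950648309349236 [ 0.5728 -0.2518  0.008 ] [ 0.5675 -0.2502  0.008 ]
[ 0.4277 -0.1893 -0.0207] 0.032813123768397505 [ 0.4345 -0.1996  0.008 ] [ 0.4548 -0.1428  0.008 ]
[ 0.5282 -0.1539 -0.0013] [ 0.5303 -0.1574  0.008 ]
[ 0.5367 -0.1391  0.008 ]
```

>>> jog_arm --plan '[{"x": 0, "y": 0.1, "z": 0.3, "spin": 0}, {"x": 0, "y": 0.1, "z": 0.9, "spin": 0}, {"x": 0, "y": 0.1, "z": 1.5, "spin": 0}, {"x": 0, "y": 0.1, "z": 2.0, "spin": 0}, {"x": 0, "y": 0.1, "z": 2.3, "spin": 0}, {"x": 0, "y": 0.1, "z": 2.5, "spin": 0}, {"x": 0, "y": 0.1, "z": 2.7, "spin": 0}, {"x": 0, "y": 0.1, "z": 2.9, "spin": 0}, {"x": 0, "y": 0.1, "z": 3.0, "spin": 0}, {"x": 0, "y": 0.1, "z": 3.0, "spin": 0}]'

```text
clock: 9.15
ee_pos: [0.5298, -0.1563, 0.1453]
eef_rot: [[0.258, 0.966, -0.0], [0.966, -0.258, 0.0], [0.0, -0.0, -1.0]]
wrist_force: [0.1, 0.2, -0.2]
grip_width: 0.0208
```

```bash
python3 rel.py .5297 -.1557 .14 75
```

```text
t 9.15 J [-20.236   22.3501  92.2506   0.0009  65.4039  -5.29  ] p [ 0.5298 -0.1563  0.1453] xyaw 75.05360889108437 F [ 0.1037  0.2168 -0.1933] M [-0.0255  0.0208 -0.0067] w 0.02075033411084153 tilt [-0.0001  0.     -1.    ]
shift cm [ 0.0548 -0.0234  0.5255] spin 0.05360889108436595
```

>>> jog_arm --plan '[{"x": 0.04, "y": 0, "z": 0.05, "spin": 0}, {"x": 0.04, "y": 0, "z": 0.1, "spin": 0}, {"x": 0.04, "y": 0, "z": 0.15, "spin": 0}, {"x": 0.04, "y": 0, "z": 0.2, "spin": 0}, {"x": 0.04, "y": 0, "z": 0.25, "spin": 0}, {"x": 0.04, "y": 0, "z": 0.3, "spin": 0}, {"x": 0.04, "y": 0, "z": 0.35, "spin": 0}, {"x": 0.04, "y": 0, "z": 0.4, "spin": 0}, {"x": 0.04, "y": 0, "z": 0.4, "spin": 0}, {"x": 0.04, "y": 0, "z": 0.4, "spin": 0}]'

```text
clock: 10.4
ee_pos: [0.5301, -0.156, 0.1418]
eef_rot: [[0.258, 0.966, 0.001], [0.966, -0.258, -0.0], [-0.0, 0.001, -1.0]]
wrist_force: [-1.4, 0.1, 7.6]
grip_width: 0.021
```

```bash
python3 rel.py .5297 -.1557 .14 75; python3 - <<'E'
from h import *
from station import ctrl
S=ctrl.capture("scene")
cv2.imwrite("pics/s5.png",cv2.resize(S["frame"][160:250,240:360],(800,600),interpolation=cv2.INTER_NEAREST))
E
```

```text
t 10.4 J [-20.1968  22.5882  92.4275  -0.0063  64.9371  -5.2485] p [ 0.5301 -0.156   0.1418] xyaw 75.05442602303 F [-1.3612  0.1436  7.5996] M [-0.1785  0.338   0.0283] w 0.020971769088463783 tilt [ 0.0007 -0.0004 -1.    ]
shift cm [ 0.0218 -0.0464  0.1763] spin 0.05442602303000399
```

View pics/s5.png

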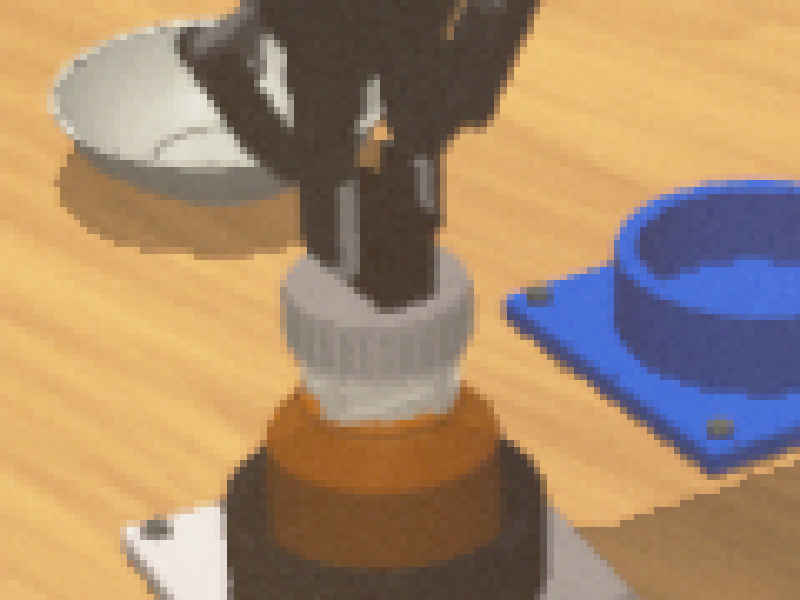

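>>> jog_arm --plan '[{"x": 0, "y": -0.05, "z": 0.05, "spin": -1}, {"x": 0, "y": -0.05, "z": 0.05, "spin": -3}, {"x": 0, "y": -0.05, "z": 0.05, "spin": -5}, {"x": 0, "y": -0.05, "z": 0.05, "spin": -7}, {"x": 0, "y": -0.05, "z": 0.05, "spin": -9}, {"x": 0, "y": -0.05, "z": 0.05, "spin": -11}, {"x": 0, "y": -0.05, "z": 0.05, "spin": -13}, {"x": 0, "y": -0.05, "z": 0.05, "spin": -15}, {"x": 0, "y": -0.05, "z": 0.05, "spin": -15}, {"x": 0, "y": -0.05, "z": 0.05, "spin": -15}]'

```text
clock: 11.7
ee_pos: [0.5296, -0.1562, 0.1413]
eef_rot: [[-0.001, 1.0, 0.001], [1.0, 0.001, -0.001], [-0.001, 0.001, -1.0]]
wrist_force: [-1.0, -3.5, 5.2]
grip_width: 0.0211
```

```bash
python3 rel.py
```

```text
t 11.7 J [-20.2209  22.5665  92.5308  -0.0325  64.8362 -20.2545] p [ 0.5296 -0.1562  0.1413] xyaw 90.04736083302467 F [-0.9756 -3.4873  5.1619] M [-0.63    0.2729 -0.0847] w 0.02106130730861782 tilt [ 0.0009 -0.0009 -1.    ]
```

>>> jog_arm --plan '[{"x": -0.05, "y": -0.02, "z": 0.1, "spin": -1}, {"x": -0.1, "y": -0.02, "z": 0.15, "spin": -3}, {"x": -0.1, "y": -0.02, "z": 0.15, "spin": -4}, {"x": -0.1, "y": -0.02, "z": 0.15, "spin": -5}, {"x": -0.1, "y": -0.02, "z": 0.15, "spin": -6}, {"x": -0.1, "y": -0.02, "z": 0.15, "spin": -7}, {"x": -0.1, "y": -0.02, "z": 0.15, "spin": -8}, {"x": -0.1, "y": -0.02, "z": 0.15, "spin": -9}, {"x": -0.1, "y": -0.02, "z": 0.15, "spin": -10}, {"x": -0.1, "y": -0.02, "z": 0.15, "spin": -10}]'

```text
clock: 12.95
ee_pos: [0.5296, -0.1569, 0.1399]
eef_rot: [[-0.175, 0.985, 0.001], [0.985, 0.175, -0.0], [-0.001, 0.001, -1.0]]
wrist_force: [-0.4, 0.8, 7.6]
grip_width: 0.0211
```

```bash
python3 rel.py
```

```text
t 12.95 J [-20.3054  22.6717  92.5816   0.0034  64.6627 -30.3659] p [ 0.5296 -0.1569  0.1399] xyaw 100.05901189850594 F [-0.376   0.8196  7.644 ] M [-0.0616  0.211  -0.086 ] w 0.02111951790927865 tilt [ 0.0014 -0.0005 -1.    ]
```

>>> jog_arm --plan '[{"x": 0, "y": 0, "z": 0, "spin": -1}, {"x": 0, "y": 0, "z": 0, "spin": -3}, {"x": 0, "y": 0, "z": 0, "spin": -5}, {"x": 0, "y": 0, "z": 0, "spin": -7}, {"x": 0, "y": 0, "z": 0, "spin": -9}, {"x": 0, "y": 0, "z": 0, "spin": -11}, {"x": 0, "y": 0, "z": 0, "spin": -13}, {"x": 0, "y": 0, "z": 0, "spin": -15}, {"x": 0, "y": 0, "z": 0, "spin": -15}, {"x": 0, "y": 0, "z": 0, "spin": -15}]'

```text
clock: 14.2
ee_pos: [0.5295, -0.1568, 0.1398]
eef_rot: [[-0.423, 0.906, 0.001], [0.906, 0.423, -0.0], [-0.001, 0.001, -1.0]]
wrist_force: [-1.4, 1.4, 7.4]
grip_width: 0.0213
```

```bash
python3 rel.py
```

```text
t 14.2 J [-20.3017  22.6733  92.5908   0.0134  64.6773 -45.3524] p [ 0.5295 -0.1568  0.1398] xyaw 115.04494124976941 F [-1.3581  1.4318  7.4109] M [ 0.1202  0.2225 -0.1249] w 0.02132328806875323 tilt [ 0.001  -0.0002 -1.    ]
```

>>> jog_arm --plan '[{"x": 0, "y": 0, "z": 0, "spin": -1}, {"x": 0, "y": 0, "z": 0, "spin": -2.5}, {"x": 0, "y": 0, "z": 0, "spin": -4}, {"x": 0, "y": 0, "z": 0, "spin": -5.5}, {"x": 0, "y": 0, "z": 0, "spin": -7}, {"x": 0, "y": 0, "z": 0, "spin": -8.5}, {"x": 0, "y": 0, "z": 0, "spin": -10}, {"x": 0, "y": 0, "z": 0, "spin": -11}, {"x": 0, "y": 0, "z": 0, "spin": -12}, {"x": 0, "y": 0, "z": 0, "spin": -12}]'

```text
clock: 15.45
ee_pos: [0.5291, -0.1568, 0.1391]
eef_rot: [[-0.603, 0.798, -0.0], [0.798, 0.603, 0.0], [0.0, -0.0, -1.0]]
wrist_force: [-0.4, -2.0, -2.4]
grip_width: 0.0209
```

```bash
python3 rel.py
```

```text
t 15.45 J [-20.3099  22.7214  92.6312  -0.0042  64.6659 -57.3701] p [ 0.5291 -0.1568  0.1391] xyaw 127.06208411775356 F [-0.4378 -2.0275 -2.3551] M [-0.3379  0.0779 -0.0721] w 0.020887355095075676 tilt [-0.0003  0.     -1.    ]
```

>>> jog_arm --plan '[{"x": 0, "y": 0, "z": 0.1, "spin": 0}, {"x": 0, "y": 0, "z": 0.2, "spin": 0}, {"x": 0, "y": 0, "z": 0.3, "spin": 0}, {"x": 0, "y": 0, "z": 0.4, "spin": 0}, {"x": 0, "y": 0, "z": 0.5, "spin": 0}, {"x": 0, "y": 0, "z": 0.6, "spin": 0}, {"x": 0, "y": 0, "z": 0.7, "spin": 0}, {"x": 0, "y": 0, "z": 0.8, "spin": 0}, {"x": 0, "y": 0, "z": 0.8, "spin": 0}, {"x": 0, "y": 0, "z": 0.8, "spin": 0}]'

```text
clock: 16.7
ee_pos: [0.5294, -0.1569, 0.1317]
eef_rot: [[-0.603, 0.798, 0.001], [0.798, 0.603, -0.0], [-0.001, 0.0, -1.0]]
wrist_force: [-1.1, -1.5, 5.2]
grip_width: 0.0211
```

```bash
python3 rel.py
```

```text
t 16.7 J [-20.3096  23.2441  92.9864  -0.0075  63.733  -57.3595] p [ 0.5294 -0.1569  0.1317] xyaw 127.05322010899374 F [-1.0746 -1.5296  5.1834] M [-0.4937  0.3007 -0.0808] w 0.02107564169465956 tilt [ 0.0006 -0.0003 -1.    ]
```

>>> jog_arm --plan '[{"x": -0.03, "y": -0.02, "z": 0.1, "spin": 0}, {"x": -0.03, "y": -0.02, "z": 0.17, "spin": 2}, {"x": -0.03, "y": -0.02, "z": 0.19, "spin": 5}, {"x": -0.03, "y": -0.02, "z": 0.21, "spin": 8}, {"x": -0.03, "y": -0.02, "z": 0.24, "spin": 11}, {"x": -0.03, "y": -0.02, "z": 0.26, "spin": 14}, {"x": -0.03, "y": -0.02, "z": 0.28, "spin": 17}, {"x": -0.03, "y": -0.02, "z": 0.3, "spin": 20}, {"x": -0.03, "y": -0.02, "z": 0.32, "spin": 22}, {"x": -0.03, "y": -0.02, "z": 0.32, "spin": 22}]'

```text
clock: 17.95
ee_pos: [0.5295, -0.1573, 0.1288]
eef_rot: [[-0.26, 0.966, 0.001], [0.966, 0.26, -0.001], [-0.001, 0.001, -1.0]]
wrist_force: [-1.5, -2.2, 7.8]
grip_width: 0.0208
```

```bash
python3 rel.py
```

```text
t 17.95 J [-20.3401  23.466   93.1012  -0.016   63.3738 -35.376 ] p [ 0.5295 -0.1573  0.1288] xyaw 105.04303199109783 F [-1.4835 -2.157   7.7889] M [-0.4492  0.4543  0.165 ] w 0.02083135929648359 tilt [ 0.0009 -0.0006 -1.    ]
```

>>> jog_arm --plan '[{"x": -0.03, "y": -0.03, "z": 0.02, "spin": 2}, {"x": -0.03, "y": -0.03, "z": 0.04, "spin": 4.5}, {"x": -0.03, "y": -0.03, "z": 0.06, "spin": 7}, {"x": -0.03, "y": -0.03, "z": 0.08, "spin": 9.5}, {"x": -0.03, "y": -0.03, "z": 0.1, "spin": 12}, {"x": -0.03, "y": -0.03, "z": 0.12, "spin": 14}, {"x": -0.03, "y": -0.03, "z": 0.14, "spin": 16}, {"x": -0.03, "y": -0.03, "z": 0.16, "spin": 18}, {"x": -0.03, "y": -0.03, "z": 0.18, "spin": 20}, {"x": -0.03, "y": -0.03, "z": 0.18, "spin": 20}]'

```text
clock: 19.2
ee_pos: [0.5291, -0.1577, 0.1269]
eef_rot: [[0.086, 0.996, 0.0], [0.996, -0.086, -0.0], [-0.0, 0.001, -1.0]]
wrist_force: [-2.6, -1.6, 7.4]
grip_width: 0.0209
```

```bash
python3 rel.py
```

```text
t 19.2 J [-20.3855  23.5876  93.2076  -0.0189  63.1682 -15.4156] p [ 0.5291 -0.1577  0.1269] xyaw 85.03860801330762 F [-2.6074 -1.5575  7.3857] M [-0.4018  0.5757  0.1148] w 0.020891446304805265 tilt [ 0.0005 -0.0005 -1.    ]
```

>>> jog_arm --plan '[{"x": -0.03, "y": -0.04, "z": 0.02, "spin": 1.5}, {"x": -0.03, "y": -0.04, "z": 0.03, "spin": 3}, {"x": -0.03, "y": -0.04, "z": 0.04, "spin": 4.5}, {"x": -0.03, "y": -0.04, "z": 0.05, "spin": 6}, {"x": -0.03, "y": -0.04, "z": 0.06, "spin": 7}, {"x": -0.03, "y": -0.04, "z": 0.07, "spin": 8}, {"x": -0.03, "y": -0.04, "z": 0.08, "spin": 9}, {"x": -0.03, "y": -0.04, "z": 0.09, "spin": 10}, {"x": -0.03, "y": -0.04, "z": 0.09, "spin": 10}, {"x": -0.03, "y": -0.04, "z": 0.09, "spin": 10}]'

```text
clock: 20.45
ee_pos: [0.5288, -0.1578, 0.126]
eef_rot: [[0.258, 0.966, 0.001], [0.966, -0.258, -0.0], [-0.0, 0.001, -1.0]]
wrist_force: [-2.4, -0.2, 8.4]
grip_width: 0.0209
```

```bash
python3 rel.py
```

```text
t 20.45 J [-20.4188  23.6151  93.3025  -0.0025  63.0385  -5.4877] p [ 0.5288 -0.1578  0.126 ] xyaw 75.06995206109329 F [-2.4044 -0.1811  8.4238] M [-0.2904  0.443   0.1194] w 0.020872824250255575 tilt [ 0.0007 -0.0003 -1.    ]
```

>>> jog_arm --plan '[{"x": 0, "y": -0.04, "z": 0.01, "spin": 1}, {"x": 0, "y": -0.04, "z": 0.02, "spin": 2}, {"x": 0, "y": -0.04, "z": 0.03, "spin": 3}, {"x": 0, "y": -0.04, "z": 0.04, "spin": 4}, {"x": 0, "y": -0.04, "z": 0.05, "spin": 5}, {"x": 0, "y": -0.04, "z": 0.05, "spin": 6}, {"x": 0, "y": -0.04, "z": 0.05, "spin": 7}, {"x": 0, "y": -0.04, "z": 0.05, "spin": 8}, {"x": 0, "y": -0.04, "z": 0.05, "spin": 8}, {"x": 0, "y": -0.04, "z": 0.05, "spin": 8}]'

```text
clock: 21.7
ee_pos: [0.5284, -0.1577, 0.1255]
eef_rot: [[0.39, 0.921, 0.001], [0.921, -0.39, -0.0], [0.0, 0.001, -1.0]]
wrist_force: [-2.4, -1.1, 7.6]
grip_width: 0.0215
```

```bash
python3 rel.py
```

```text
t 21.7 J [-20.4227  23.6085  93.3939  -0.0001  62.9519   2.5101] p [ 0.5284 -0.1577  0.1255] xyaw 67.06721992561612 F [-2.3994 -1.0572  7.5896] M [-0.3109  0.3409  0.1289] w 0.021527943804758084 tilt [ 0.0007 -0.0003 -1.    ]
```

>>> jog_arm --plan '[{"x": 0, "y": 0, "z": 0.01, "spin": 1}, {"x": 0, "y": 0, "z": 0.02, "spin": 2}, {"x": 0, "y": 0, "z": 0.02, "spin": 3}, {"x": 0, "y": 0, "z": 0.02, "spin": 4}, {"x": 0, "y": 0, "z": 0.02, "spin": 5}, {"x": 0, "y": 0, "z": 0.02, "spin": 6}, {"x": 0, "y": 0, "z": 0.02, "spin": 7}, {"x": 0, "y": 0, "z": 0.02, "spin": 7}, {"x": 0, "y": 0, "z": 0.02, "spin": 7}, {"x": 0, "y": 0, "z": 0.02, "spin": 7}]'

```text
clock: 22.95
ee_pos: [0.5283, -0.1576, 0.1252]
eef_rot: [[0.499, 0.867, 0.0], [0.867, -0.499, -0.0], [0.0, 0.0, -1.0]]
wrist_force: [-2.9, -0.6, 7.2]
grip_width: 0.0209
```

```bash
python3 rel.py
```

```text
t 22.95 J [-20.4189  23.6262  93.4124  -0.0006  62.9441   9.4996] p [ 0.5283 -0.1576  0.1252] xyaw 60.0817857261681 F [-2.9126 -0.557   7.1848] M [-0.063   0.4904  0.2322] w 0.020931937385759762 tilt [ 0.0003 -0.0001 -1.    ]
```

>>> jog_arm --plan '[{"x": 0, "y": 0, "z": 0, "spin": 1}, {"x": 0, "y": 0, "z": 0, "spin": 2}, {"x": 0, "y": 0, "z": 0, "spin": 3}, {"x": 0, "y": 0, "z": 0, "spin": 4}, {"x": 0, "y": 0, "z": 0, "spin": 5}, {"x": 0, "y": 0, "z": 0, "spin": 5}, {"x": 0, "y": 0, "z": 0, "spin": 5}, {"x": 0, "y": 0, "z": 0, "spin": 5}, {"x": 0, "y": 0, "z": 0, "spin": 5}, {"x": 0, "y": 0, "z": 0, "spin": 5}]'

```text
clock: 24.2
ee_pos: [0.5282, -0.1576, 0.1252]
eef_rot: [[0.572, 0.82, 0.0], [0.82, -0.572, -0.0], [-0.0, 0.0, -1.0]]
wrist_force: [-2.6, -0.2, 7.4]
grip_width: 0.0212
```

```bash
python3 rel.py;  python3 - <<'E'
from h import *
from station import ctrl
S=ctrl.capture("scene")
cv2.imwrite("pics/s6.png",cv2.resize(S["frame"][160:250,240:360],(800,600),interpolation=cv2.INTER_NEAREST))
E
```

```text
t 24.2 J [-20.4151  23.626   93.4154  -0.0042  62.9507  14.4875] p [ 0.5282 -0.1576  0.1252] xyaw 55.09932155086836 F [-2.5744 -0.2022  7.3555] M [-0.0528  0.5197  0.435 ] w 0.02121792613230164 tilt [ 0.0001 -0.0001 -1.    ]
```

View pics/s6.png

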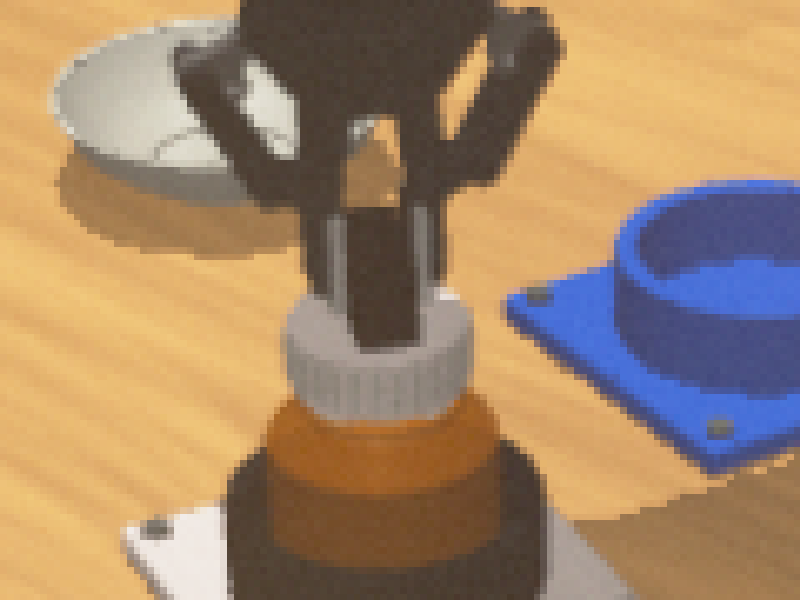

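>>> jog_arm --plan '[{"x": 0, "y": 0, "z": 0, "spin": -1}, {"x": 0, "y": 0, "z": 0, "spin": -2}, {"x": 0, "y": 0, "z": 0, "spin": -3}, {"x": 0, "y": 0, "z": -0.05, "spin": -4}, {"x": 0, "y": 0, "z": -0.1, "spin": -5}, {"x": 0, "y": 0, "z": -0.15, "spin": -6}, {"x": 0, "y": 0, "z": -0.2, "spin": -7}, {"x": 0, "y": 0, "z": -0.2, "spin": -7}, {"x": 0, "y": 0, "z": -0.2, "spin": -7}, {"x": 0, "y": 0, "z": -0.2, "spin": -7}]'

```text
clock: 25.5
ee_pos: [0.5282, -0.1576, 0.127]
eef_rot: [[0.468, 0.884, 0.0], [0.884, -0.468, -0.0], [0.0, 0.0, -1.0]]
wrist_force: [-0.9, -1.9, 5.4]
grip_width: 0.0208
```

```bash
python3 rel.py
```

```text
t 25.5 J [-20.4179  23.4928  93.3313   0.001   63.1696   7.504 ] p [ 0.5282 -0.1576  0.127 ] xyaw 62.0776222801756 F [-0.8987 -1.8946  5.4396] M [-0.1774  0.4464  0.2172] w 0.020760542001912425 tilt [ 0.0001 -0.     -1.    ]
```

>>> jog_arm --plan '[{"x": 0, "y": 0, "z": 0, "spin": 0}, {"x": 0, "y": 0, "z": 0, "spin": 0}, {"x": 0, "y": 0, "z": 0, "spin": 0}, {"x": 0, "y": 0, "z": 0, "spin": 0}, {"x": 0, "y": 0, "z": 0, "spin": 0}, {"x": 0, "y": 0, "z": 0, "spin": 0}, {"x": 0, "y": 0, "z": 0, "spin": 0}, {"x": 0, "y": 0, "z": 0, "spin": 0}, {"x": 0, "y": 0, "z": 0, "spin": 0}, {"x": 0, "y": 0, "z": 0, "spin": 0}]' --gripper 1

```text
clock: 26.75
ee_pos: [0.5282, -0.1577, 0.1267]
eef_rot: [[0.469, 0.883, -0.0], [0.883, -0.469, -0.0], [-0.0, 0.0, -1.0]]
wrist_force: [-0.0, -0.2, -0.2]
grip_width: 0.0852
```

```bash
python3 rel.py;  python3 - <<'E'
from h import *
from station import ctrl
S=ctrl.capture("scene")
cv2.imwrite("pics/s7.png",cv2.resize(S["frame"][160:250,240:360],(800,600),interpolation=cv2.INTER_NEAREST))
E
```

```text
t 26.75 J [-20.4282  23.518   93.3406  -0.0007  63.1414   7.5205] p [ 0.5282 -0.1577  0.1267] xyaw 62.051690030245204 F [-0.039  -0.2071 -0.1544] M [0.0379 0.0131 0.0301] w 0.08522679878548932 tilt [-0. -0. -1.]
```

View pics/s7.png

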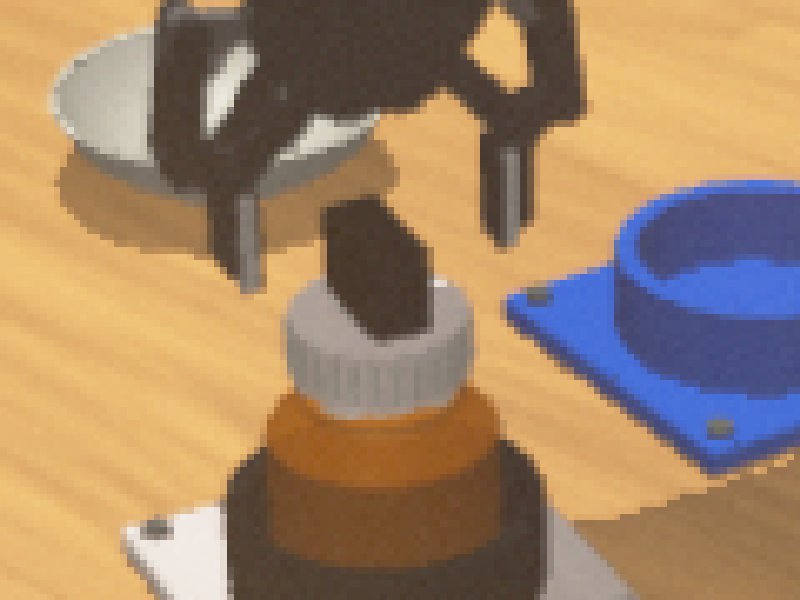

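>>> jog_arm --plan '[{"x": 0, "y": 0, "z": -0.5, "spin": 0}, {"x": 0, "y": 0, "z": -1.5, "spin": 0}, {"x": 0, "y": 0, "z": -3.5, "spin": 0}, {"x": 0, "y": 0, "z": -6, "spin": 0}, {"x": -2, "y": 0, "z": -8.5, "spin": 0}, {"x": -6, "y": -1, "z": -10, "spin": 0}, {"x": -10, "y": -3, "z": -11, "spin": 0}, {"x": -14, "y": -5, "z": -11, "spin": 0}, {"x": -17, "y": -6, "z": -11, "spin": 0}, {"x": -18, "y": -6, "z": -11, "spin": 0}]'

```text
clock: 28.05
ee_pos: [0.39, -0.2895, 0.2376]
eef_rot: [[0.47, 0.883, 0.001], [0.883, -0.47, -0.001], [-0.0, 0.001, -1.0]]
wrist_force: [-0.5, 0.2, 0.4]
grip_width: 0.0856
```

```bash
python3 rel.py;  python3 - <<'E'
from h import *
from station import ctrl
S=ctrl.capture("scene");T=ctrl.capture("top")
pickle.dump((T,S),open("end.pkl","wb"))
cv2.imwrite("pics/s8.png",np.hstack([cv2.resize(S["frame"][160:250,240:360],(400,300),interpolation=cv2.INTER_NEAREST),cv2.resize(T["frame"][220:310,305:425],(400,300),interpolation=cv2.INTER_NEAREST)]))
cv2.imwrite("pics/s9.png",S["frame"])
for z in(.098,.1215,.154):
  r=.0325
  q=np.array([proj(S,(.5295+r*np.cos(a),-.157+r*np.sin(a),z)) for a in np.arange(0,6.28,.02)]);print(z,q.min(0),q.max(0))
E
```

```text
t 28.05 J [-40.9056   8.6032  96.7902  -0.0021  74.5376 -12.8599] p [ 0.39   -0.2895  0.2376] xyaw 61.954863473887606 F [-0.5432  0.1938  0.448 ] M [-0.0001 -0.001   0.0248] w 0.0856057804598897 tilt [ 0.0009 -0.0008 -1.    ]
0.098 [281.8048 207.1421] [309.6933 221.0453]
0.1215 [281.3542 198.441 ] [309.4984 212.1142]
0.154 [280.7172 186.1474] [309.2229 199.4845]
```

View pics/s8.png

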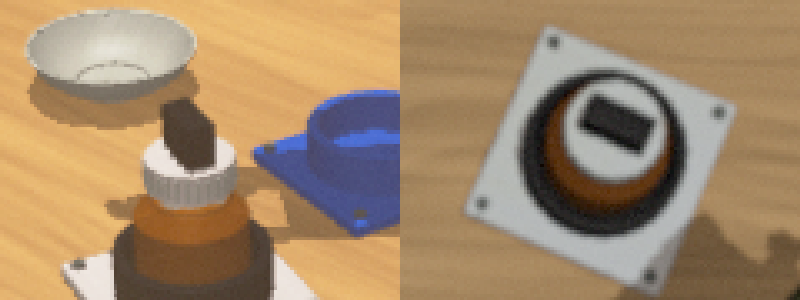

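View pics/s9.png

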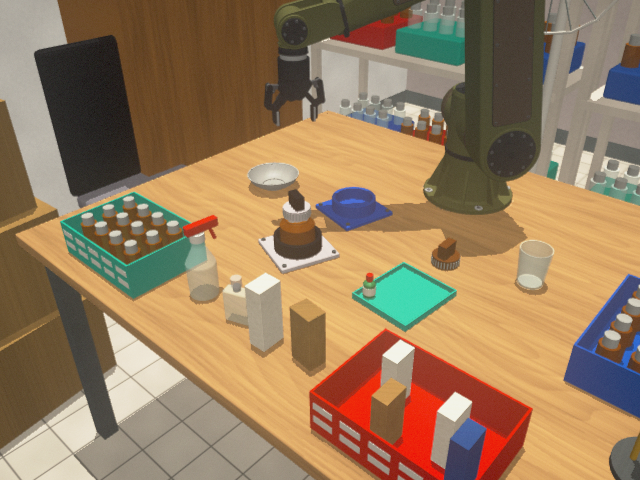

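```bash
python3 - <<'E'
from h import *
T,S=pickle.load(open("end.pkl","rb"))
h=cv2.cvtColor(T["frame"],cv2.COLOR_BGR2HSV);m=((h[...,2]<75)*255).astype(np.uint8)
k=blob(m,(356,246,28,22));r=cv2.minAreaRect(k);print(r)
b=cv2.boxPoints(r);P=np.array([onz(T,p,.154)[:2] for p in b])
d=P-np.roll(P,1,0);i=np.argmax(np.linalg.norm(d,axis=1));print(P.mean(0),np.linalg.norm(d,axis=1),np.degrees(np.arctan2(d[i,1],d[i,0]))%180)
print(np.degrees(cv2.fitEllipse(k)[2]*np.pi/180))
E
```

```text
((369.3356018066406, 256.5616455078125), (19.779781341552734, 10.510594367980957), 24.44395637512207)
[ 0.5264 -0.1551] [0.0418 0.0229 0.042  0.0228] 67.28596476502125
113.70396423339844
```

```bash
python3 -c "
from station import ctrl
print(ctrl.sign_off())"
```

```text
the job is handed in; nothing more can be done
None
```

The cap is screwed home on the amber jar, the gripper has let go, and the job is handed in after about 28 s of the 72 s allowed. No verdict was reported.

**What I did:**
- I took the aluminium cap by its bar from the green tray and set it on the jar at about 8 N.
- I turned it backward about 52° until the push of about 7 N vanished, then let it down to the thread start.
- I screwed it forward until the twist rose at about 0.04 N m per degree, close to the jar's own stiffness, so I took that as the firm stop.
- I then eased off most of the twist and pressure, let go and backed away.

**Checks that agreed:**
- **Height:** the cap's lower edge sits about 14 mm below the mouth point, which is the home position. The camera and the arm agree to about 2 mm.
- **Forces:** between moves, the push on the jar read at most about 9 N and the twist 0.44 N m, roughly 18 N at the lugs. I saw only the reading at the end of each call, not peaks within it.
- **Other things:** in the last scene picture, everything else stands where it was.

**Checks that were off:**
- **Forward turn:** it was about 72° gross, or about 62° after allowing for the jar's twist. The text says 51 to 59°; up to 8° of play in the gap could explain this.
- **Final bar angle:** the top camera gives 67°, against the 65° I expected at the stop. That is within measuring error, and the twist was still forward until I let go.
- **Camera views:** the two disagreed by 2 to 3 mm at the jar. I corrected for that while setting the cap down, using the side forces.

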